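# Hold a frame bar in the corner of the assembly jig

### The job

Three wooden frame bars differ only in length: take the one that is as long as the jig's fence (measured from the stop block to the fence's free end), leave the other two where they stand, and set it upright on the jig board, lengthwise flush along the fence with its end against the stop block. Then hold it there for pinning with one diagonal push, down onto the board and against the fence at once, with about 10 newtons each way. Finish while still holding and pushing: do not let go.

Things in the scene. Friction and masses are not known exactly. Their poses are not given: they have to be found in the camera images.
- bar_mid_center (a point): centre of the middle-length frame bar, 105 mm long (own x) x 30 mm wide (own y) x 50 mm tall (own z, up); brown wood with pale sawn ends, a thin brass line high on both long sides and a dark strip along the top; alike either way round; stands on its 30 mm wide underside, 25 mm below this point; about 0.09 kg; this is the bar that is as long as the fence
- bar_short_center (a point): centre of the short frame bar, 80 mm long (own x) x 30 mm wide (own y) x 50 mm tall (own z, up); brown wood with pale sawn ends, a thin brass line high on both long sides and a dark strip along the top; alike either way round; stands on its 30 mm wide underside, 25 mm below this point; too short; leave it alone
- bar_long_center (a point): centre of the long frame bar, 130 mm long (own x) x 30 mm wide (own y) x 50 mm tall (own z, up); brown wood with pale sawn ends, a thin brass line high on both long sides and a dark strip along the top; alike either way round; stands on its 30 mm wide underside, 25 mm below this point; too long; leave it alone
- bar_mid: the 105 mm frame bar again: origin at the centre of its underside, x along its length, z up. Bars and jig are waxed and slide on one another with a friction of about 0.35
- jig_board: pale plywood board fixed to the bench, 160 (own x) x 230 (own y) x 15 mm thick; origin at the centre of its underside. Own x points away from the robot (turned by the jig's yaw), own y to the left. The bar goes along own y against the fence's near face (own x = +35 mm) and the stop's left face (own y = -60 mm): centre of the seated 105 mm bar at own x +20, y -7.5, z +40 mm
- jig_fence: aluminium fence strip screwed along the far side of the board, 24 mm (own x) x 127 mm (own y) x 14 mm high, origin at the centre of its underside, axes as the board's. From the stop's face to its free left end it is 105 mm long. It is low: the upper 36 mm of a bar on the board stand above it and above the stop, so fingertips that grip the bar across its 30 mm width must be more than 14 mm above its underside to clear the fence
- jig_stop: dark wooden stop block screwed to the board across the right end of the fence, 55 mm (own x) x 22 mm (own y) x 14 mm high, origin at the centre of its underside, axes as the board's

How it is judged (in metres and radians):
At the end, for the whole second after the job is handed in: The 105 mm bar stands on the board, upright (0.045 rad) and along the fence (0.03 rad), within 2 mm of the fence and 3 mm of the stop, at rest; it presses on the fence with over 2 N and on the board with over 3 N, and the fingers on it with over 2 N, through the last second (x of bar_mid_center in the frame of jig_board between 0.018 and 0.0225 m and y of bar_mid_center in the frame of jig_board between -0.01 and -0.0045 m and z of bar_mid_center in the frame of jig_board between 0.037 and 0.042 m and angle between the x axis of bar_mid and the y axis of jig_board, either way round below 0.03 rad and angle between bar_mid's own z axis and vertical below 0.045 rad and contact force between bar_mid and jig_fence above 2 N and contact force between bar_mid and jig_board above 3 N and contact force between the fingers and bar_mid above 2 N and linear speed of bar_mid below 0.01 m/s); the arm keeps its last pose, push and grip.
It fails at once if the short bar was moved more than 3 cm (distance of bar_short_center from where it was at the start of the episode above 0.03 m).
It fails at once if the long bar was moved more than 3 cm (distance of bar_long_center from where it was at the start of the episode above 0.03 m).
It also fails if it takes over 56 s, if anything falls off the work surface, if the arm or the gripper's body presses on something with over 40 N, if the wrist force passes 120 N, or if a joint passes its speed limit or range.

### The arm

A 6-joint arm with a two-finger parallel gripper is mounted at the origin on a cart in front of the work surface, level with it; the furniture and walls round the work are solid. World frame = base frame: x ahead of the robot, y to its left, z up, the work surface at z = 0. Lengths are in m, angles in degrees, forces in N, time in s.
With the tool pointing down it reaches from about 0.35 to 0.975 m from the base axis. Payload 7.1 kg.
Tool frame: the origin (TCP) lies midway between the tips of the shut fingers; the grasp point (between the pads) lies 19 mm behind it; z points along the fingers, x is the direction in which the jaws open and shut, and the axes are right-handed (so a half turn about z gives the same grasp; the last joint's range is limited). The gripper opens to 88 mm and grips with 3 to 60 N. Pads are 20 mm wide; open, the fingers measure 115 mm over their backs; the gripper's body (75 mm by 178 mm) begins 61 mm behind the grasp point.
Start: joints at [-69.213, 24.242, 93.386, -0, 62.372, -1.089], TCP at [0.233, -0.58, 0.223] pointing down, gripper open.
Joint ranges: [-172.04, 172.04], [-51.8, 120.97], [4.93, 147.93], [-75.15, 255.16], [6.16, 154.13], [-145.62, 145.62]. Speed limits (degrees/s): [136.94, 136.94, 172.46, 180, 180, 180].

### API

Orientations are given as a 3x3 rotation matrix whose columns are the frame's x, y, z axes.
In Python, from bench import observe, viewer, finish_job, spotter gives the robot as it stands.
- The arm moves only by the tool carry_out, never from a script. Its argument "commands" is a list of rows, each a list of 4 numbers: the shift along the tool's x, y, z in m, then the turn about the tool's z in rad. A call has 1 to 10 rows; each row shifts and turns the commanded pose from where the row before left it, along the tool's axes as they then stand; what a row does not reach is not made up. A row lasts 1/8 s, in which the tool goes at most 62.5 mm and 10.7 degrees, less where a joint would pass 70% of its speed; a pose out of reach is approached as far as the arm can. A call with a gripper value outside its range is refused whole. "hand" is the opening in per cent of the stroke, from 0 (shut) to 100 (fully open), set as the call begins (left out, the last holds). The fingers move at their own pace and stop on an object; "grip_force" is the grip in N (left out, the last holds). Time passes only in rows, so rows that do not move let the fingers close. It gives the time, the measured TCP pose, the force and the opening at its end, in the units of the state.
- observe(): the state, without advancing time (a new reading comes with each control period).
- viewer.grab_frame(name): name is "side" or "top"; returns a dict with "color" (384x512x3 uint8, red, green, blue), "depth" (384x512 float32, m along the optical axis (not along the pixel's ray), 0 where there is no reading), "intrinsics" (3x3 intrinsics, pixels), "pose" (4x4, takes a point from camera to world coordinates). Camera axes: x right, y up, looking along -z (the intrinsics and any distortion apply to the point x, -y, -z); pixel columns grow to the right and rows downward; lengths in m; the calibration is good to about 2 mm. A picture is of the moment at which its call begins.
- finish_job(): hands the job in, once; it reports no verdict.
Trained networks look in the newest picture that a camera, given by its name, has taken for a name from the list of things; names that differ only in an ending like _2 or _b are one class to them, and where a whole thing is asked for, a point or a joint stands for the part that bears it (a point fixed in the world has none). Each returns a list of dicts, best first, with "score" (0 to 1); they miss things now and then, are a little off and sometimes report something else, mostly with a low value. They report only what shows in the picture. A call takes as long as a camera call.
- spotter.find_in(camera, label): "box" ([left, top, right, bottom] in pixels, round what is visible of it).
- spotter.silhouettes(camera, label): "mask" (384x512 bool, what is visible of it) and "box" ([left, top, right, bottom] in pixels, round what is visible of it).
- spotter.spot_point(camera, label): "centre" ([column, row] in pixels: a listed point, or the origin of a listed thing).
The state is a dict: "time_s": time; "joints": joint angles; "joint_velocities": joint speeds; "joint_torque": joint torques, N m; "tcp_pos": TCP position; "eef_rot": TCP orientation; "wrist_force": force on the tool from outside, world axes, zero at the start; "wrist_torque": the same for the moment, N m; "grip_width": finger opening in m.
Only numpy, scipy, OpenCV 4.12 (cv2) and the standard library are available. Lean on these libraries where they do the work, as an engineer would, in place of code of your own. Each camera call takes 0.05 s, during which the arm holds its last target.

## Working session

There is one attempt and no reset: what is moved stays moved. The work goes in short steps, Python scripts to look and compute and a tool call to move; the robot and the scene stay as the last step left them, time stands still between calls to the robot, and variables do not carry over. Pictures are saved under pics/ and viewed, and the job is handed in when it is done.

Besides the shell and the picture viewer there is one more tool, called after ">>>" by a JSON object that holds its "fn" and its "kwargs". carry_out: Moves the arm, as the interface text tells. Its arguments: {"type":"object","properties":{"commands":{"type":"array"},"hand":{"type":"number"},"grip_force":{"type":"number"}},"required":["commands"]}

```bash
ls; mkdir -p pics
python3 - <<'E'
from bench import observe, viewer, spotter
import cv2,numpy as np
s=observe(); print({k:np.round(v,3).tolist() for k,v in s.items()})
for n in ["top","side"]:
    f=viewer.grab_frame(n); cv2.imwrite(f"pics/{n}0.png",f["color"][:,:,::-1])
    print(n,f["intrinsics"].tolist(),np.round(f["pose"],3).tolist())
    for l in ["bar_mid","bar_short_center","bar_long_center","jig_board","jig_fence","jig_stop"]:
        print(l,[(np.round(d["box"]).tolist(),round(d["score"],2)) for d in spotter.find_in(n,l)][:3])
E
```

```text
pics
{'time_s': 0.0, 'joints': [-69.213, 24.287, 93.434, 0.0, 62.371, -1.089], 'joint_velocities': [0.102, 0.032, 0.039, -0.102, -0.025, 0.069], 'joint_torque': [-0.001, -54.463, -27.367, 0.064, 0.023, -0.0], 'tcp_pos': [0.233, -0.579, 0.222], 'eef_rot': [[0.373, -0.928, -0.001], [-0.928, -0.373, 0.001], [-0.002, -0.0, -1.0]], 'wrist_force': [1.07, -0.3, -0.719], 'wrist_torque': [0.02, -0.015, 0.094], 'grip_width': 0.088}
top [[423.34793272307166, 0.0, 254.04790749007105], [0.0, 423.34793272307166, 194.47598292357483], [0.0, 0.0, 1.0]] [[0.007, 0.986, -0.167, 0.381], [-1.0, 0.006, -0.001, 0.059], [-0.0, 0.167, 0.986, 1.023], [0.0, 0.0, 0.0, 1.0]]
bar_mid [([123.0, 173.0, 152.0, 220.0], 0.85)]
bar_short_center [([171.0, 180.0, 189.0, 217.0], 0.81)]
bar_long_center [([217.0, 183.0, 238.0, 237.0], 0.89)]
jig_board [([300.0, 150.0, 411.0, 234.0], 0.7)]
jig_fence [([333.0, 158.0, 384.0, 183.0], 0.82)]
jig_stop [([376.0, 169.0, 392.0, 192.0], 0.82)]
side [[383.24442124669275, 0.0, 265.48819521438725], [0.0, 383.24442124669275, 192.22684758442026], [0.0, 0.0, 1.0]] [[0.998, -0.042, 0.056, 0.6], [0.069, 0.537, -0.84, -0.715], [0.005, 0.842, 0.539, 0.557], [0.0, 0.0, 0.0, 1.0]]
bar_mid [([255.0, 145.0, 289.0, 162.0], 0.87)]
bar_short_center [([256.0, 159.0, 285.0, 179.0], 0.96)]
bar_long_center [([229.0, 178.0, 283.0, 202.0], 0.91)]
jig_board [([220.0, 241.0, 319.0, 342.0], 0.82)]
jig_fence [([275.0, 258.0, 304.0, 308.0], 0.96)]
jig_stop [([260.0, 296.0, 290.0, 315.0], 0.75), ([254.0, 145.0, 291.0, 167.0], 0.7)]
```

View pics/top0.png

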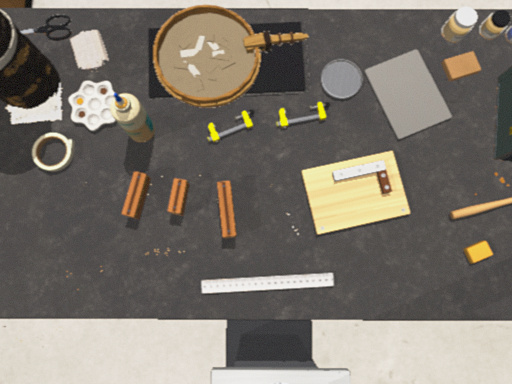

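View pics/side0.png

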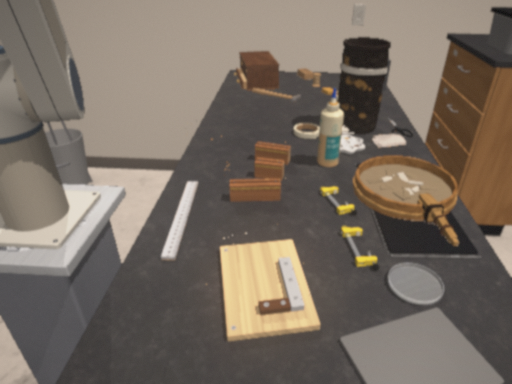

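The top view shows three bars: mid at about (135,195), short (178,197) and long (227,209). The jig board is at (356,192), with the fence along its top and the stop at (384,181). The network boxes agree with this. A bottle stands near the mid bar at (132,118).

```bash
cat > h.py <<'E'
from bench import observe, viewer, spotter
import cv2,numpy as np
def cloud(f):
    K=f["intrinsics"];d=f["depth"];v,u=np.mgrid[0:384,0:512]
    P=np.stack([(u-K[0,2])/K[0,0]*d,-(v-K[1,2])/K[1,1]*d,-d],-1)
    return P@f["pose"][:3,:3].T+f["pose"][:3,3]
def rect(p):
    c,wh,a=cv2.minAreaRect(p[:,:2].astype(np.float32))
    b=cv2.boxPoints((c,wh,a)); e=[b[1]-b[0],b[2]-b[1]]
    L=max(e,key=np.linalg.norm)
    return np.round(c,4),np.round(wh,4),round(float(np.degrees(np.arctan2(L[1],L[0])))%180,2)
E
python3 - <<'E'
from h import *
for n in ["top","side"]:
    f=viewer.grab_frame(n);P=cloud(f)
    for l,lo,hi in [("bar_mid",.04,.06),("bar_short_center",.04,.06),("bar_long_center",.04,.06),("jig_board",.008,.022),("jig_fence",.022,.036),("jig_stop",.022,.036)]:
        m=spotter.silhouettes(n,l)
        if not m: print(n,l,None);continue
        p=P[m[0]["mask"]]; q=p[(p[:,2]>lo)&(p[:,2]<hi)]
        print(n,l,round(m[0]["score"],2),len(p),len(q),"z",np.round(np.percentile(p[:,2],[5,50,95]),4),*(rect(q) if len(q)>5 else []), "c",[np.round(x["centre"],1).tolist() for x in spotter.spot_point(n,l)][:1])
E
```

```text
top bar_mid 0.67 785 596 z [0.0121 0.0483 0.0521] [0.547 0.34 ] [0.0315 0.1056] 166.54 c [[141.0, 199.5]]
top bar_short_center 0.76 552 455 z [0.0179 0.0489 0.0523] [0.5436 0.2388] [0.0305 0.0813] 172.21 c [[226.1, 209.5]]
top bar_long_center 0.89 783 727 z [0.0236 0.0495 0.0527] [0.514  0.1242] [0.1304 0.0303] 7.14 c [[224.7, 212.5]]
top jig_board 0.57 5396 5340 z [0.0119 0.0152 0.0183] [ 0.562  -0.1853] [0.1603 0.2301] 102.87 c [[353.1, 192.0]]
top jig_fence 0.55 530 513 z [0.0252 0.029  0.0322] [ 0.6115 -0.1927] [0.0248 0.1261] 103.49 c [[359.5, 171.1]]
top jig_stop 0.64 237 219 z [0.0211 0.029  0.0321] [ 0.5848 -0.253 ] [0.0541 0.0238] 14.69 c [[384.7, 183.4]]
side bar_mid 0.7 574 255 z [0.0111 0.0368 0.0497] [0.5442 0.3055] [0.1099 0.1048] 79.16 c [[268.9, 165.0]]
side bar_short_center 0.91 555 211 z [0.0037 0.0321 0.0498] [0.546 0.239] [0.0343 0.0807] 171.02 c [[275.0, 307.6]]
side bar_long_center 0.8 1126 436 z [0.002  0.0329 0.0498] [0.5176 0.1249] [0.1285 0.0349] 5.89 c [[256.7, 189.7]]
side jig_board 0.93 6681 6355 z [0.0095 0.0137 0.0153] [ 0.5639 -0.1852] [0.1601 0.2321] 102.89 c [[265.6, 287.4]]
side jig_fence 0.16 6601 20 z [0.0098 0.0137 0.0154] [ 0.6083 -0.1924] [0.0341 0.1242] 103.17 c [[288.2, 284.1]]
side jig_stop 0.44 1096 234 z [0.0026 0.0332 0.0498] [0.519  0.1109] [0.1284 0.0075] 7.19 c [[272.7, 304.5]]
```

Every measured size and height matches the given ones, and the board and fence fits agree. Board yaw is about 13.0°, the seat is near (0.584, -0.188), and the mid bar is at (0.547, 0.340) with its axis at -13.5°. Next I plan the approach.

```bash
cat >> h.py <<'E'
def plan(tx,ty,tz,tyaw,n,start=None,nprint=True):
    """rows from start (measured) to target, tool down, equal steps; print rounded rows"""
    s=observe();R=s["eef_rot"];p=np.array(s["tcp_pos"]);yaw=np.arctan2(R[1][0],R[0][0])
    if start: p=np.array(start[:3]);yaw=np.radians(start[3])
    T=np.array([tx,ty,tz]);dy=(np.radians(tyaw)-yaw+np.pi)%(2*np.pi)-np.pi
    if start is None: print("now",np.round(p,4),np.degrees(yaw).round(2))
    rows=[]
    for i in range(n):
        w=(T-p)/(n-i); c,s_=np.cos(yaw),np.sin(yaw)
        a=[round(x,3) for x in (c*w[0]+s_*w[1], s_*w[0]-c*w[1], -w[2])]; d=round(-dy/(n-i),3)
        p=p+np.array([c*a[0]+s_*a[1],s_*a[0]-c*a[1],-a[2]]);yaw-=d;dy+=d   # tool y=(s,-c), z=-Z
        rows.append(a+[d])
    print(rows); return [*p,np.degrees(yaw)]
E
python3 - <<'E'
from h import *
a=plan(.47,-.20,.2,0,10); a=plan(.547,.340,.17,76.5,15,a);print(a)
E
```

```text
now [ 0.2329 -0.58    0.2227] -68.13
[[np.float64(-0.026), np.float64(-0.036), np.float64(0.002), np.float64(-0.119)], [np.float64(-0.022), np.float64(-0.039), np.float64(0.002), np.float64(-0.119)], [np.float64(-0.017), np.float64(-0.041), np.float64(0.002), np.float64(-0.119)], [np.float64(-0.012), np.float64(-0.043), np.float64(0.002), np.float64(-0.119)], [np.float64(-0.007), np.float64(-0.044), np.float64(0.002), np.float64(-0.119)], [np.float64(-0.002), np.float64(-0.045), np.float64(0.003), np.float64(-0.119)], [np.float64(0.004), np.float64(-0.045), np.float64(0.002), np.float64(-0.119)], [np.float64(0.009), np.float64(-0.044), np.float64(0.003), np.float64(-0.119)], [np.float64(0.014), np.float64(-0.043), np.float64(0.002), np.float64(-0.119)], [np.float64(0.019), np.float64(-0.04), np.float64(0.003), np.float64(-0.118)]]
[[np.float64(0.005), np.float64(-0.036), np.float64(0.002), np.float64(-0.089)], [np.float64(0.008), np.float64(-0.035), np.float64(0.002), np.float64(-0.089)], [np.float64(0.011), np.float64(-0.035), np.float64(0.002), np.float64(-0.089)], [np.float64(0.01
[... 369 characters left out ...]
64(-0.089)], [np.float64(0.028), np.float64(-0.024), np.float64(0.002), np.float64(-0.089)], [np.float64(0.03), np.float64(-0.021), np.float64(0.002), np.float64(-0.089)], [np.float64(0.031), np.float64(-0.019), np.float64(0.002), np.float64(-0.089)], [np.float64(0.033), np.float64(-0.016), np.float64(0.002), np.float64(-0.089)], [np.float64(0.034), np.float64(-0.013), np.float64(0.002), np.float64(-0.089)], [np.float64(0.035), np.float64(-0.01), np.float64(0.002), np.float64(-0.089)], [np.float64(0.036), np.float64(-0.007), np.float64(0.002), np.float64(-0.089)]]
[np.float64(0.5464842300003832), np.float64(0.33993784239037456), np.float64(0.16966863870380203), np.float64(76.48924904497468)]
```

>>> {"fn": "carry_out", "kwargs": {"commands": [[-0.026, -0.036, 0.002, -0.119], [-0.022, -0.039, 0.002, -0.119], [-0.017, -0.041, 0.002, -0.119], [-0.012, -0.043, 0.002, -0.119], [-0.007, -0.044, 0.002, -0.119], [-0.002, -0.045, 0.003, -0.119], [0.004, -0.045, 0.002, -0.119], [0.009, -0.044, 0.003, -0.119], [0.014, -0.043, 0.002, -0.119], [0.019, -0.04, 0.003, -0.118]], "hand": 100}}

```text
time_s: 3.25
tcp_pos: [0.4705, -0.1991, 0.1999]
eef_rot: [[1.0, 0.004, 0.001], [0.004, -1.0, -0.0], [0.001, 0.0, -1.0]]
wrist_force: [-0.3, -0.1, -0.1]
grip_width: 0.0877
```

>>> {"fn": "carry_out", "kwargs": {"commands": [[0.005, -0.036, 0.002, -0.089], [0.008, -0.035, 0.002, -0.089], [0.011, -0.035, 0.002, -0.089], [0.015, -0.033, 0.002, -0.089], [0.017, -0.032, 0.002, -0.089], [0.02, -0.03, 0.002, -0.089], [0.023, -0.028, 0.002, -0.089], [0.025, -0.026, 0.002, -0.089], [0.028, -0.024, 0.002, -0.089], [0.03, -0.021, 0.002, -0.089]]}}

```text
time_s: 4.5
tcp_pos: [0.522, 0.1604, 0.1797]
eef_rot: [[0.627, 0.779, 0.0], [0.779, -0.627, 0.0], [0.0, 0.0, -1.0]]
wrist_force: [1.1, 0.7, 0.0]
grip_width: 0.0879
```

>>> {"fn": "carry_out", "kwargs": {"commands": [[0.031, -0.019, 0.002, -0.089], [0.033, -0.016, 0.002, -0.089], [0.034, -0.013, 0.002, -0.089], [0.035, -0.01, 0.002, -0.089], [0.036, -0.007, 0.002, -0.089], [0, 0, 0, 0], [0, 0, 0, 0], [0, 0, 0, 0]]}}

```text
time_s: 5.5
tcp_pos: [0.5464, 0.3388, 0.1697]
eef_rot: [[0.235, 0.972, -0.0], [0.972, -0.235, -0.0], [-0.0, -0.0, -1.0]]
wrist_force: [-0.6, 0.1, 0.4]
grip_width: 0.088
```

Run:
```python
from h import *
a=plan(.547,.340,.018,76.5,6)
s=observe();print(s["time_s"],np.round(s["wrist_force"],2),np.round(s["eef_rot"],4).tolist())
f=viewer.grab_frame("side");P=cloud(f);cv2.imwrite("pics/s1.png",f["color"][:,:,::-1])
for m in spotter.silhouettes("side","bar_mid")[:3]:
    p=P[m["mask"]];q=p[(p[:,2]>.04)&(p[:,2]<.06)]
    print(m["score"],m["box"],len(q),rect(q) if len(q)>5 else "")
```

```text
now [0.5464 0.3388 0.1697] 76.4
[[np.float64(0.0), np.float64(0.0), np.float64(0.025), np.float64(-0.0)], [np.float64(0.0), np.float64(0.0), np.float64(0.025), np.float64(-0.0)], [np.float64(0.0), np.float64(0.0), np.float64(0.025), np.float64(-0.0)], [np.float64(0.0), np.float64(0.0), np.float64(0.026), np.float64(-0.001)], [np.float64(0.001), np.float64(0.0), np.float64(0.025), np.float64(-0.0)], [np.float64(0.0), np.float64(0.0), np.float64(0.026), np.float64(-0.001)]]
5.5 [-0.63  0.09  0.41] [[0.2351, 0.972, -0.0003], [0.972, -0.2351, -0.0004], [-0.0004, -0.0002, -1.0]]
0.9 [254.9, 144.1, 289.9, 164.7] 237 (array([0.5446, 0.3045]), array([0.1063, 0.1033]), 79.29)
0.44 [253.8, 158.4, 282.3, 180.0] 214 (array([0.5474, 0.2398]), array([0.0353, 0.0792]), 170.09)
```

```bash
python3 -c "
import cv2;i=cv2.imread('pics/s1.png');cv2.imwrite('pics/s1z.png',cv2.resize(i[90:240,170:370],None,fx=4,fy=4,interpolation=2))"
```

```text
(no output)
```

View pics/s1z.png

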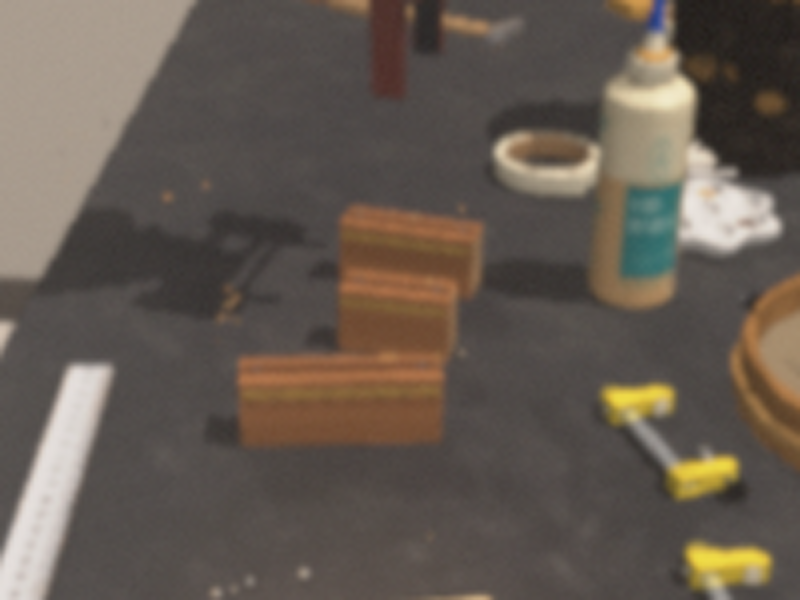

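The zoomed view shows the mid bar standing behind the short bar, with the fingers above it and the bottle clear to the right. I descend and grip.

>>> {"fn": "carry_out", "kwargs": {"commands": [[0.001, 0, 0.025, 0], [0, 0, 0.025, 0], [0, 0, 0.025, 0], [0, 0, 0.025, 0], [0, 0, 0.025, 0], [0, 0, 0.015, 0], [0, 0, 0.012, 0], [0, 0, 0, 0]]}}

```text
time_s: 6.6
tcp_pos: [0.5464, 0.3406, 0.0171]
eef_rot: [[0.234, 0.972, -0.001], [0.972, -0.234, -0.001], [-0.001, -0.001, -1.0]]
wrist_force: [-0.9, 0.1, 0.7]
grip_width: 0.0877
```

>>> {"fn": "carry_out", "kwargs": {"commands": [[0, 0, 0, 0], [0, 0, 0, 0], [0, 0, 0, 0], [0, 0, 0, 0], [0, 0, 0, 0], [0, 0, 0, 0], [0, 0, 0, 0], [0, 0, 0, 0]], "hand": 0, "grip_force": 45}}

```text
time_s: 7.6
tcp_pos: [0.5468, 0.341, 0.0177]
eef_rot: [[0.234, 0.972, 0.0], [0.972, -0.234, 0.0], [0.0, 0.0, -1.0]]
wrist_force: [-0.7, 0.7, 1.1]
grip_width: 0.0298
```

>>> {"fn": "carry_out", "kwargs": {"commands": [[0, 0, -0.01, 0], [0, 0, -0.025, 0], [0, 0, -0.03, 0], [0, 0, -0.03, 0], [0, 0, -0.02, 0], [0, 0, 0, 0]]}}

```text
time_s: 8.35
tcp_pos: [0.5476, 0.3415, 0.1345]
eef_rot: [[0.234, 0.972, 0.003], [0.972, -0.234, 0.002], [0.002, 0.002, -1.0]]
wrist_force: [0.1, -0.3, -0.8]
grip_width: 0.0295
```

Run:
```python
from h import *
a=plan(.574,-.182,.09,13,18);print(observe()["grip_width"],observe()["wrist_force"])
f=viewer.grab_frame("side");i=f["color"][90:240,170:370,::-1];cv2.imwrite("pics/s2.png",cv2.resize(i,None,fx=4,fy=4,interpolation=2))
```

```text
now [0.5476 0.3415 0.1345] 76.49
[[np.float64(-0.028), np.float64(0.008), np.float64(0.002), np.float64(0.062)], [np.float64(-0.027), np.float64(0.01), np.float64(0.002), np.float64(0.062)], [np.float64(-0.027), np.float64(0.012), np.float64(0.003), np.float64(0.062)], [np.float64(-0.026), np.float64(0.013), np.float64(0.002), np.float64(0.061)], [np.float64(-0.025), np.float64(0.015), np.float64(0.003), np.float64(0.062)], [np.float64(-0.024), np.float64(0.016), np.float64(0.002), np.float64(0.061)], [np.float64(-0.023), np.float64(0.018), np.float64(0.003), np.float64(0.062)], [np.float64(-0.022), np.float64(0.019), np.float64(0.002), np.float64(0.061)], [np.float64(-0.021), np.float64(0.02), np.float64(0.003), np.float64(0.062)], [np.float64(-0.019), np.float64(0.022), np.float64(0.002), np.float64(0.061)], [np.float64(-0.018), np.float64(0.023), np.float64(0.003), np.float64(0.062)], [np.float64(-0.017), np.float64(0.024), np.float64(0.002), np.float64(0.061)], [np.float64(-0.015), np.float64(0.025), np.float64(0.003), np.float64(0.062)], [np.float64(-0.014), np.float64(0.026), np.float64(0.002), np.float64(0.061)], [np.float64(-0.012), np.float64(0.026), np.float64(0.003), np.float64(0.062)], [np.float64(-0.01), np.float64(0.027), np.float64(0.002), np.float64(0.061)], [np.float64(-0.008), np.float64(0.028), np.float64(0.003), np.float64(0.062)], [np.float64(-0.007), np.float64(0.029), np.float64(0.002), np.float64(0.061)]]
0.029536646023581633 [ 0.13868266 -0.26887394 -0.7844422 ]
```

View pics/s2.png

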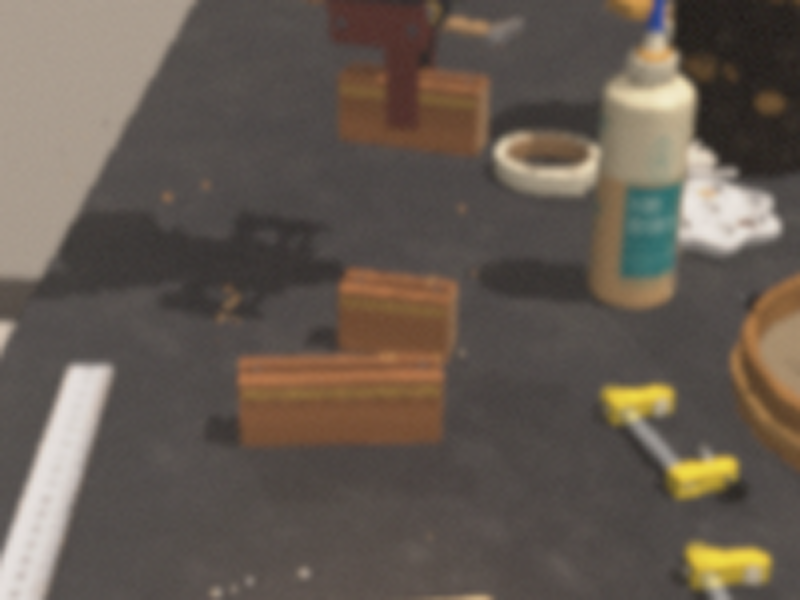

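The mid bar hangs level in the fingers at (415,110) in the zoomed picture. The short and long bars have not moved. I carry it over to the jig.

>>> {"fn": "carry_out", "kwargs": {"commands": [[-0.028, 0.008, 0.002, 0.062], [-0.027, 0.01, 0.002, 0.062], [-0.027, 0.012, 0.003, 0.062], [-0.026, 0.013, 0.002, 0.061], [-0.025, 0.015, 0.003, 0.062], [-0.024, 0.016, 0.002, 0.061], [-0.023, 0.018, 0.003, 0.062], [-0.022, 0.019, 0.002, 0.061], [-0.021, 0.02, 0.003, 0.062], [-0.019, 0.022, 0.002, 0.061]]}}

```text
time_s: 9.65
tcp_pos: [0.5601, 0.0494, 0.107]
eef_rot: [[0.754, 0.657, -0.003], [0.657, -0.754, -0.0], [-0.002, -0.002, -1.0]]
wrist_force: [-0.3, 0.2, -0.6]
grip_width: 0.0298
```

>>> {"fn": "carry_out", "kwargs": {"commands": [[-0.018, 0.023, 0.003, 0.062], [-0.017, 0.024, 0.002, 0.061], [-0.015, 0.025, 0.003, 0.062], [-0.014, 0.026, 0.002, 0.061], [-0.012, 0.026, 0.003, 0.062], [-0.01, 0.027, 0.002, 0.061], [-0.008, 0.028, 0.003, 0.062], [-0.007, 0.029, 0.002, 0.061], [0, 0, 0, 0], [0, 0, 0, 0]]}}

```text
time_s: 10.9
tcp_pos: [0.5724, -0.1822, 0.0876]
eef_rot: [[0.974, 0.226, -0.002], [0.226, -0.974, 0.001], [-0.002, -0.001, -1.0]]
wrist_force: [0.4, 0.7, -0.6]
grip_width: 0.0301
```

Run:
```python
from h import *
a=plan(.574,-.182,.05,13,2);s=observe();print(s["time_s"],s["grip_width"],np.round(s["wrist_force"],2),np.round(s["eef_rot"],4).tolist())
f=viewer.grab_frame("side");P=cloud(f);i=f["color"][150:350,180:380,::-1];cv2.imwrite("pics/s3.png",cv2.resize(i,None,fx=3,fy=3,interpolation=2))
m=spotter.silhouettes("side","bar_mid")[0];print(m["box"],m["score"])
p=P[m["mask"]];c=np.array([.5625,-.185]);t=np.radians(13);R=np.array([[np.cos(t),-np.sin(t)],[np.sin(t),np.cos(t)]])
tc=(np.array(s["tcp_pos"][:2])-c)@R;print("tcp board",tc)
q=np.c_[(p[:,:2]-c)@R,p[:,2]]
print(np.round(np.percentile(q,[1,5,50,95,99],axis=0),4))
```

```text
now [ 0.5724 -0.1822  0.0876] 13.04
[[np.float64(0.001), np.float64(0.0), np.float64(0.019), np.float64(0.0)], [np.float64(0.001), np.float64(0.0), np.float64(0.019), np.float64(0.001)]]
10.9 0.030079131172990325 [ 0.37  0.67 -0.64] [[0.9742, 0.2256, -0.0021], [0.2256, -0.9742, 0.0009], [-0.0018, -0.0014, -1.0]]
[259.9, 224.1, 284.2, 284.8] 0.58
tcp board [0.01029008 0.0004895 ]
[[-0.0044 -0.0571  0.0698]
 [-0.0041 -0.0561  0.0751]
 [ 0.01   -0.0395  0.1179]
 [ 0.0239  0.0331  0.1199]
 [ 0.0254  0.0454  0.1208]]
```

View pics/s3.png

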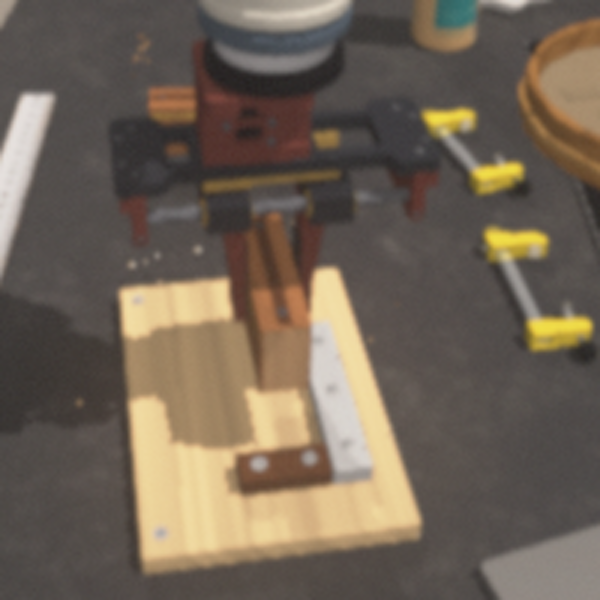

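The bar is above the board, and its near end at about (285,385) faces the stop at (285,465). In the board frame it sits at x ≈ 10 mm, and its stop end is about 3 mm from the stop face. So the TCP is about 4 mm off the bar's centre. I back off 4 mm from the stop and descend.

>>> {"fn": "carry_out", "kwargs": {"commands": [[0, -0.004, 0.01, 0], [0, 0, 0.015, 0], [0, 0, 0.015, 0], [0, 0, 0.008, 0], [0, 0, 0, 0], [0, 0, 0, 0]]}}

```text
time_s: 11.75
tcp_pos: [0.5727, -0.1792, 0.0409]
eef_rot: [[0.974, 0.225, 0.0], [0.225, -0.974, -0.0], [0.0, 0.0, -1.0]]
wrist_force: [0.1, 0.3, -0.1]
grip_width: 0.0296
```

>>> {"fn": "carry_out", "kwargs": {"commands": [[0, 0, 0.002, 0], [0, 0, 0.001, 0], [0, 0, 0.001, 0], [0, 0, 0, 0], [0, 0, 0, 0]]}}

```text
time_s: 12.38
tcp_pos: [0.5725, -0.179, 0.0367]
eef_rot: [[0.974, 0.225, 0.0], [0.225, -0.974, -0.0], [0.0, 0.0, -1.0]]
wrist_force: [-0.1, -0.6, -0.1]
grip_width: 0.0298
```

>>> {"fn": "carry_out", "kwargs": {"commands": [[0, 0, 0.001, 0], [0, 0, 0.001, 0], [0, 0, 0, 0], [0, 0, 0, 0]]}}

```text
time_s: 12.88
tcp_pos: [0.5724, -0.179, 0.0347]
eef_rot: [[0.974, 0.225, -0.0], [0.225, -0.974, 0.0], [-0.0, -0.0, -1.0]]
wrist_force: [-0.3, 0.0, -0.5]
grip_width: 0.0298
```

>>> {"fn": "carry_out", "kwargs": {"commands": [[0, 0, 0.001, 0], [0, 0, 0, 0], [0, 0, 0, 0]]}}

```text
time_s: 13.25
tcp_pos: [0.5724, -0.179, 0.0336]
eef_rot: [[0.974, 0.225, -0.0], [0.225, -0.974, 0.0], [-0.0, -0.0, -1.0]]
wrist_force: [-0.6, 1.4, -0.3]
grip_width: 0.0296
```

>>> {"fn": "carry_out", "kwargs": {"commands": [[0, 0, 0.001, 0], [0, 0, 0, 0], [0, 0, 0, 0]]}}

```text
time_s: 13.62
tcp_pos: [0.5725, -0.179, 0.0327]
eef_rot: [[0.974, 0.225, 0.0], [0.225, -0.974, -0.0], [0.0, 0.0, -1.0]]
wrist_force: [0.1, -0.0, -0.1]
grip_width: 0.0296
```

>>> {"fn": "carry_out", "kwargs": {"commands": [[0, 0, 0.0005, 0], [0, 0, 0, 0], [0, 0, 0, 0]]}}

```text
time_s: 14.0
tcp_pos: [0.5725, -0.1791, 0.0327]
eef_rot: [[0.974, 0.225, 0.0], [0.225, -0.974, -0.0], [0.0, 0.0, -1.0]]
wrist_force: [-2.1, 0.4, 5.4]
grip_width: 0.0296
```

>>> {"fn": "carry_out", "kwargs": {"commands": [[0, 0, 0.0005, 0], [0, 0, 0, 0], [0, 0, 0, 0]]}}

```text
time_s: 14.38
tcp_pos: [0.5725, -0.179, 0.0326]
eef_rot: [[0.974, 0.225, 0.0], [0.225, -0.974, -0.0], [0.0, 0.0, -1.0]]
wrist_force: [-3.2, 0.2, 9.9]
grip_width: 0.0296
```

The board makes contact at z ≈ 0.0327, with a stiffness of about 10 N/mm. I ease up and slide toward the fence.

>>> {"fn": "carry_out", "kwargs": {"commands": [[0, 0, -0.0008, 0], [0.002, 0, 0, 0], [0.002, 0, 0, 0], [0.002, 0, 0, 0], [0, 0, 0, 0], [0, 0, 0, 0]]}}

```text
time_s: 15.12
tcp_pos: [0.5787, -0.1777, 0.0327]
eef_rot: [[0.974, 0.225, 0.001], [0.225, -0.974, -0.0], [0.001, 0.0, -1.0]]
wrist_force: [-1.0, 0.5, 4.1]
grip_width: 0.0296
```

>>> {"fn": "carry_out", "kwargs": {"commands": [[0.001, 0, 0, 0], [0.001, 0, 0, 0], [0, 0, 0, 0], [0, 0, 0, 0]]}}

```text
time_s: 15.62
tcp_pos: [0.5803, -0.1773, 0.0327]
eef_rot: [[0.974, 0.225, 0.0], [0.225, -0.974, -0.0], [0.0, 0.0, -1.0]]
wrist_force: [-1.7, 0.1, 5.4]
grip_width: 0.0301
```

>>> {"fn": "carry_out", "kwargs": {"commands": [[0.001, 0, 0, 0], [0, 0, 0, 0], [0, 0, 0, 0]]}}

```text
time_s: 16.0
tcp_pos: [0.5813, -0.1771, 0.0327]
eef_rot: [[0.974, 0.225, 0.0], [0.225, -0.974, -0.0], [0.0, 0.0, -1.0]]
wrist_force: [-2.2, 0.3, 6.5]
grip_width: 0.0299
```

>>> {"fn": "carry_out", "kwargs": {"commands": [[0.0005, 0, 0, 0], [0, 0, 0, 0], [0, 0, 0, 0]]}}

```text
time_s: 16.38
tcp_pos: [0.5817, -0.177, 0.0327]
eef_rot: [[0.974, 0.225, -0.0], [0.225, -0.974, -0.0], [-0.0, 0.0, -1.0]]
wrist_force: [-1.7, -1.0, 6.3]
grip_width: 0.0298
```

>>> {"fn": "carry_out", "kwargs": {"commands": [[0.0005, 0, 0, 0], [0, 0, 0, 0], [0, 0, 0, 0]]}}

```text
time_s: 16.75
tcp_pos: [0.5818, -0.1769, 0.0327]
eef_rot: [[0.974, 0.225, -0.001], [0.225, -0.974, -0.0], [-0.001, -0.0, -1.0]]
wrist_force: [-3.4, -1.0, 6.5]
grip_width: 0.0299
```

>>> {"fn": "carry_out", "kwargs": {"commands": [[-0.0003, 0, -0.0002, 0], [0, 0.002, 0, 0], [0, 0.002, 0, 0], [0, 0, 0, 0], [0, 0, 0, 0]]}}

```text
time_s: 17.38
tcp_pos: [0.5827, -0.1805, 0.0327]
eef_rot: [[0.974, 0.225, -0.0], [0.225, -0.974, 0.0], [-0.0, -0.0, -1.0]]
wrist_force: [-2.4, 0.4, 5.6]
grip_width: 0.0298
```

>>> {"fn": "carry_out", "kwargs": {"commands": [[0, 0.001, 0, 0], [0, 0, 0, 0], [0, 0, 0, 0]]}}

```text
time_s: 17.75
tcp_pos: [0.5828, -0.1813, 0.0327]
eef_rot: [[0.974, 0.225, -0.001], [0.225, -0.974, 0.001], [-0.0, -0.001, -1.0]]
wrist_force: [-2.3, 2.5, 5.1]
grip_width: 0.0301
```

>>> {"fn": "carry_out", "kwargs": {"commands": [[0, 0.001, 0, 0], [0, 0, 0, 0], [0, 0, 0, 0]]}}

```text
time_s: 18.12
tcp_pos: [0.5831, -0.1823, 0.0327]
eef_rot: [[0.974, 0.225, -0.001], [0.225, -0.974, 0.001], [-0.0, -0.001, -1.0]]
wrist_force: [-2.3, 2.6, 6.4]
grip_width: 0.0297
```

>>> {"fn": "carry_out", "kwargs": {"commands": [[0, 0.001, 0, 0], [0, 0, 0, 0], [0, 0, 0, 0]]}}

```text
time_s: 18.5
tcp_pos: [0.5833, -0.1832, 0.0327]
eef_rot: [[0.974, 0.225, -0.001], [0.225, -0.974, 0.001], [-0.0, -0.001, -1.0]]
wrist_force: [-2.8, 2.1, 6.1]
grip_width: 0.0295
```

>>> {"fn": "carry_out", "kwargs": {"commands": [[0, 0.0005, 0, 0], [0, 0, 0, 0], [0, 0, 0, 0]]}}

```text
time_s: 18.88
tcp_pos: [0.5834, -0.1837, 0.0327]
eef_rot: [[0.974, 0.225, -0.001], [0.225, -0.974, 0.001], [-0.001, -0.001, -1.0]]
wrist_force: [-2.3, 2.2, 7.5]
grip_width: 0.0298
```

>>> {"fn": "carry_out", "kwargs": {"commands": [[0, 0.0005, 0, 0], [0, 0, 0, 0], [0, 0, 0, 0]]}}

```text
time_s: 19.25
tcp_pos: [0.5835, -0.1842, 0.0327]
eef_rot: [[0.974, 0.225, -0.001], [0.225, -0.974, 0.001], [-0.0, -0.001, -1.0]]
wrist_force: [-2.4, 2.7, 6.5]
grip_width: 0.03
```

>>> {"fn": "carry_out", "kwargs": {"commands": [[0, 0.0005, 0, 0], [0, 0, 0, 0], [0, 0, 0, 0]]}}

```text
time_s: 19.62
tcp_pos: [0.5835, -0.1843, 0.0327]
eef_rot: [[0.974, 0.225, -0.001], [0.225, -0.974, 0.001], [-0.001, -0.001, -1.0]]
wrist_force: [-2.2, 5.0, 7.2]
grip_width: 0.0299
```

>>> {"fn": "carry_out", "kwargs": {"commands": [[0, 0.0005, 0, 0], [0, 0, 0, 0], [0, 0, 0, 0]]}}

```text
time_s: 20.0
tcp_pos: [0.5835, -0.1844, 0.0327]
eef_rot: [[0.974, 0.225, -0.001], [0.225, -0.974, 0.002], [-0.001, -0.002, -1.0]]
wrist_force: [-2.6, 6.3, 7.8]
grip_width: 0.0298
```

Run:
```python
from h import *
s=observe()
f=viewer.grab_frame("side");P=cloud(f);i=f["color"][200:350,200:350,::-1];cv2.imwrite("pics/s4.png",cv2.resize(i,None,fx=4,fy=4,interpolation=2))
m=spotter.silhouettes("side","bar_mid")[0];print(m["box"],m["score"])
p=P[m["mask"]];c=np.array([.5625,-.185]);t=np.radians(13);R=np.array([[np.cos(t),-np.sin(t)],[np.sin(t),np.cos(t)]])
print("tcp board",(np.array(s["tcp_pos"][:2])-c)@R,"F",np.array(s["wrist_force"][:2])@R,s["wrist_force"][2])
q=np.c_[(p[:,:2]-c)@R,p[:,2]]
print(np.round(np.percentile(q,[1,5,50,95,99],axis=0),4))
```

```text
[266.9, 251.9, 287.8, 299.9] 0.66
tcp board [ 0.02060568 -0.00409285] F [-1.05896174  6.75858053] 7.816244361105569
[[ 0.0059 -0.0613  0.0276]
 [ 0.0061 -0.0604  0.0322]
 [ 0.0201 -0.0399  0.0634]
 [ 0.0335  0.0188  0.0652]
 [ 0.035   0.0288  0.0658]]
```

View pics/s4.png

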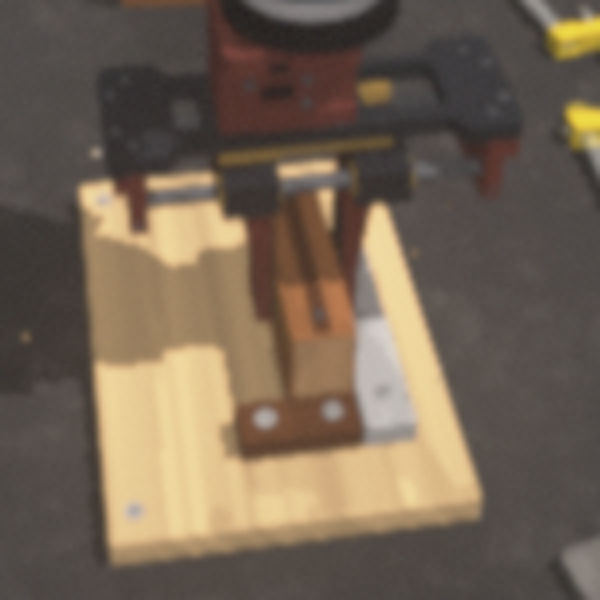

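The picture shows the bar's end at the stop, about (320,395), and its side along the fence at (355,370). The stop force is 6–7 N. I ease off the stop slightly, then push diagonally.

>>> {"fn": "carry_out", "kwargs": {"commands": [[0.0005, -0.0002, 0, 0], [0, 0, 0, 0], [0, 0, 0, 0]]}}

```text
time_s: 20.48
tcp_pos: [0.5836, -0.1843, 0.0327]
eef_rot: [[0.974, 0.225, -0.002], [0.225, -0.974, 0.001], [-0.001, -0.002, -1.0]]
wrist_force: [-4.7, 3.8, 8.7]
grip_width: 0.0296
```

>>> {"fn": "carry_out", "kwargs": {"commands": [[0.0005, 0, 0.0002, 0], [0, 0, 0, 0], [0, 0, 0, 0]]}}

```text
time_s: 20.85
tcp_pos: [0.5836, -0.1843, 0.0327]
eef_rot: [[0.974, 0.225, -0.003], [0.225, -0.974, 0.001], [-0.002, -0.002, -1.0]]
wrist_force: [-5.5, 4.1, 11.3]
grip_width: 0.0299
```

>>> {"fn": "carry_out", "kwargs": {"commands": [[0.0005, 0, 0, 0], [0, 0, 0, 0], [0.0005, 0, 0, 0], [0, 0, 0, 0], [0, 0, 0, 0]]}}

```text
time_s: 21.48
tcp_pos: [0.5837, -0.1843, 0.0327]
eef_rot: [[0.974, 0.225, -0.004], [0.225, -0.974, 0.001], [-0.004, -0.002, -1.0]]
wrist_force: [-10.1, 2.8, 14.0]
grip_width: 0.0296
```

>>> {"fn": "carry_out", "kwargs": {"commands": [[0.0005, 0, 0, 0], [0, 0, 0, 0], [0, 0, 0, 0]]}}

```text
time_s: 21.85
tcp_pos: [0.5837, -0.1842, 0.0327]
eef_rot: [[0.974, 0.225, -0.005], [0.225, -0.974, 0.001], [-0.005, -0.003, -1.0]]
wrist_force: [-11.3, 2.6, 15.8]
grip_width: 0.0299
```

>>> {"fn": "carry_out", "kwargs": {"commands": [[0.0002, 0, -0.0004, 0], [0, 0, 0, 0], [0, 0, 0, 0], [0, 0, 0, 0]]}}

```text
time_s: 22.35
tcp_pos: [0.5837, -0.1842, 0.0327]
eef_rot: [[0.974, 0.225, -0.006], [0.225, -0.974, 0.001], [-0.005, -0.003, -1.0]]
wrist_force: [-10.1, 0.6, 12.0]
grip_width: 0.0295
```

Run:
```python
from h import *
c=np.array([.5625,-.185]);t=np.radians(13);R=np.array([[np.cos(t),-np.sin(t)],[np.sin(t),np.cos(t)]])
for k in range(2):
  f=viewer.grab_frame(["side","top"][k]);P=cloud(f)
  s=observe();print(s["time_s"],"tcp board",(np.array(s["tcp_pos"][:2])-c)@R,"F",np.array(s["wrist_force"][:2])@R,s["wrist_force"][2],s["wrist_torque"],s["grip_width"])
  if k==0:
    i=f["color"][200:350,200:350,::-1];cv2.imwrite("pics/s5.png",cv2.resize(i,None,fx=4,fy=4,interpolation=2))
    m=spotter.silhouettes("side","bar_mid")[0];p=P[m["mask"]];q=np.c_[(p[:,:2]-c)@R,p[:,2]]
    print(m["score"],np.round(np.percentile(q,[1,5,50,95,99],axis=0),4).tolist())
    top=q[q[:,2]>.06]; fl=q[(q[:,1]<-.05)&(q[:,2]<.06)];print("near end z/x",rect(top),len(fl))
    for l in ["bar_short_center","bar_long_center"]:
      for m in spotter.silhouettes("side",l)[:1]:
        p=P[m["mask"]];p=p[(p[:,2]>.04)&(p[:,2]<.06)];print(l,m["score"],rect(p) if len(p)>5 else p)
```

```text
22.4 tcp board [ 0.02080231 -0.00401748] F [-10.47556617   4.43000428] 13.499480056572702 [-0.24006966  1.69539812 -0.28243616] 0.029586259168339023
0.77 [[0.006, -0.0613, 0.022], [0.0063, -0.0605, 0.0313], [0.0204, -0.0387, 0.0634], [0.0344, 0.0212, 0.0652], [0.0357, 0.0309, 0.0664]]
near end z/x (array([-0.0158, -0.2464]), array([0.5715, 0.0341]), 80.01) 216
bar_long_center 0.6 (array([0.4847, 0.1175]), array([0.0565, 0.0318]), 11.0)
22.6 tcp board [ 0.02080268 -0.00403637] F [-9.88343365  3.63791608] 12.425911464313646 [-0.18216171  1.64601184 -0.31713477] 0.029643707505794627
```

View pics/s5.png

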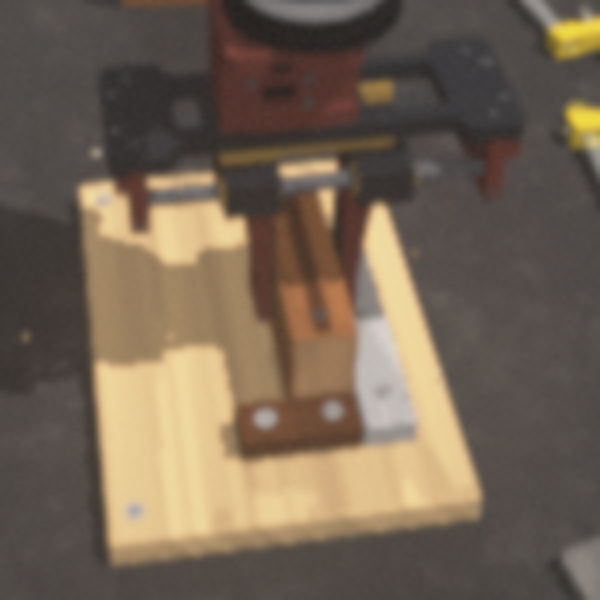

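The bar sits against the fence and the stop. A yaw moment of about -0.3 N m suggests it presses more at the stop end, so I trim the yaw slightly.

>>> {"fn": "carry_out", "kwargs": {"commands": [[0, 0, 0, 0.004], [0, 0, 0, 0], [0, 0, 0, 0], [0, 0, 0, 0]]}}

```text
time_s: 23.1
tcp_pos: [0.5837, -0.1842, 0.0327]
eef_rot: [[0.975, 0.222, -0.006], [0.222, -0.975, 0.001], [-0.005, -0.003, -1.0]]
wrist_force: [-10.0, 1.4, 12.6]
grip_width: 0.0293
```

```bash
cat > st.py <<'E'
from h import *
c=np.array([.5625,-.185]);t=np.radians(13);R=np.array([[np.cos(t),-np.sin(t)],[np.sin(t),np.cos(t)]])
for k in range(4):
  f=viewer.grab_frame("top")
  s=observe();r=s["eef_rot"];print(s["time_s"],"tcp",np.round((np.array(s["tcp_pos"][:2])-c)@R,5),"F",np.round(np.array(s["wrist_force"][:2])@R,2),round(s["wrist_force"][2],2),np.round(s["wrist_torque"],2),"yaw",np.degrees(np.arctan2(r[1][0],r[0][0])).round(3))
E
python3 st.py
```

```text
23.15 tcp [ 0.02083 -0.004  ] F [-9.52  3.11] 12.98 [-0.12  1.66  0.04] yaw 12.808
23.2 tcp [ 0.02085 -0.00404] F [-10.48   3.66] 12.31 [-0.2   1.59 -0.05] yaw 12.805
23.25 tcp [ 0.02082 -0.00402] F [-10.55   3.33] 12.64 [-0.21  1.62 -0.01] yaw 12.808
23.3 tcp [ 0.02081 -0.00401] F [-10.17   3.23] 11.37 [-0.22  1.66  0.05] yaw 12.809
```

The yaw moment is now about zero, so the bar is flush along the fence. The push is steady at about 10 N on the fence and 12 N down. I check the other two bars, then hand in.

Run:
```python
from h import *
from bench import finish_job
f=viewer.grab_frame("top");P=cloud(f)
for l in ["bar_short_center","bar_long_center"]:
    for m in spotter.silhouettes("top",l)[:2]:
        p=P[m["mask"]];p=p[(p[:,2]>.04)&(p[:,2]<.06)];print(l,round(m["score"],2),rect(p) if len(p)>5 else len(p))
s=observe();print(s["time_s"],s["wrist_force"],s["grip_width"],np.round(s["joint_velocities"],2))
print(finish_job())
```

```text
bar_short_center 0.62 (array([0.5431, 0.2394]), array([0.0304, 0.0795]), 171.03)
bar_long_center 0.66 (array([0.5141, 0.1242]), array([0.1301, 0.0304]), 6.99)
23.45 [-10.68707173   1.47804926  12.45284807] 0.029768532006959274 [-0.03 -0.02  0.09  0.06  0.01  0.05]
the job is handed in; nothing more can be done
None
```

I put the 105 mm bar upright on the jig board, against the fence and the stop. I handed the job in at 23.5 s, with the gripper still holding and pushing diagonally.

**Last checks:**
- **Push:** wrist force was about 10 N against the fence and 12 N down, with about 3 N left against the stop. This is the sum on the tool. The split between fence contact and board friction was not measured directly.
- **Position:** by my fit of the jig (calibration about 2 mm), the TCP was at board x 20.8 mm. In the last side view, the bar's end was about 1 mm past the stop face and its fence side within 1 mm of the fence face.
- **Flushness:** an initial yaw moment of -0.3 N m showed the bar pressing more at the stop end. After a 0.2° trim it dropped to about zero, so the bar lies flat on the fence. Tool tilt was about 0.006 rad.
- **Other bars:** the final top view shows the short and long bars within 1 mm of where they started.

**Disagreements:**
- One late side-view reading of the long bar was wrong because the arm partly hid it; the top view settled it.
- Some side-view masks of the mid bar included other objects, so I did not use them for positioning.

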